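# Half-open the light box shutter and hold it

### The arm

A 6-joint arm with a two-finger parallel gripper is mounted at the origin on the work surface. World frame = base frame: x ahead of the robot, y to its left, z up, the work surface at z = 0. Lengths are in m, angles in rad, forces in N, time in s.
With the tool pointing down it reaches from about 0.275 to 0.775 m from the base axis. Payload 14.6 kg.
Tool frame: the origin (TCP) lies between the finger pads; the fingertips stand 22 mm ahead of it and the grasp point (between the pads) lies 3 mm ahead of it (r.tcp_to_tips is the distance from the TCP to the fingertips, in m); z points along the fingers, y is the direction in which the jaws open and shut (so a half turn about z gives the same grasp; the last joint's range is limited). The gripper opens to 85 mm and grips with 20 to 120 N. Pads are 22 mm wide; open, the fingers measure 114 mm over their backs; the gripper's body (76 mm by 85 mm) begins 54 mm behind the grasp point. The pads swing forward as they close: fully open they stand 13 mm farther back than shut.
Start: joints at [-1.46, 0.263, -0.048, 1.259, 0, 1.415], TCP at [0.138, -0.507, 0.253] pointing down, gripper open.
Joint ranges: [-2.65, 2.65], [-0.89, 1.7], [-1.18, 1.37], [-2.13, 2.11], [-1.35, 1.29], [-3.14, 3.14]. Speed limits (rad/s): [1.89, 1.89, 2.57, 2.79, 3.14, 3.14].

### API

Orientations are given as a 3x3 rotation matrix whose columns are the frame's x, y, z axes.
In Python, from cell import sensors, viewer, job, r gives the robot as it stands. The module is installed in compiled form; this text tells all that it offers.
- The arm moves only by the tool arm_command, never from a script. Its argument "series" is a list that holds one entry, the list of rows, each a list of 6 numbers: the shift along the tool's x, y, z normalised to -1 to 1, where 1 is 0.15 m, then the turn, a rotation vector about the tool's x, y, z normalised to -1 to 1, where 1 is 45 degrees. In form: [[[x, y, z, rx, ry, rz], ...]]. A call has exactly 5 rows; each row is the pose to reach, as a shift and turn from the pose commanded when the call began, along the tool's axes at that moment; what a row does not reach only later rows make up. A row lasts 1/10 s, in which the tool goes at most 50 mm and 8.59 degrees, less where a joint would pass 70% of its speed; a pose out of reach is approached as far as the arm can. A call with a number of a shift or a turn outside -1 to 1 is refused whole. A call with a gripper value outside its range is refused whole. "grip" is the closure, from -1 (fully open) to 1 (shut), set as the call begins (left out, the last holds). The fingers move at their own pace and stop on an object; "force" is the grip in N (left out, the last holds). Time passes only in rows, so rows that repeat a pose let the fingers close, or fill a call up. It gives the time, the measured TCP pose, the force and the opening at its end, in the units of the state.
- sensors.get_obs(): the state, without advancing time (a new reading comes with each control period).
- viewer.grab_frame(name): name is "scene" or "top"; returns a dict with "pixels" (384x512x3 uint8, red, green, blue), "camera_matrix" (3x3 intrinsics, pixels), "k1" (the pictures are not rectified: a ray, as slopes to the right and down, at radius r is drawn at 1 + k1 r^2 times it, then the intrinsics apply), "extrinsics" (4x4, takes a point from world to camera coordinates). Camera axes: x right, y up, looking along -z (the intrinsics and any distortion apply to the point x, -y, -z); pixel columns grow to the right and rows downward; lengths in m; the calibration is good to about 2 mm. A picture is of the moment at which its call begins. There is no depth.
- job.sign_off(): hands the job in, once; it reports no verdict.
The state is a dict: "time_s": time; "joint_positions": joint angles; "joint_vel": joint speeds; "tau": joint torques, N m; "position": TCP position; "tcp_rot": TCP orientation; "wrist_force": force on the tool from outside, world axes, zero at the start; "moment": the same for the moment, N m; "grip_width": opening from 0.0 (shut) to 1.0 (fully open).
Only numpy, scipy, OpenCV 4.12 (cv2) and the standard library are available. Lean on these libraries where they do the work, as an engineer would, in place of code of your own. Each camera call takes 0.05 s, during which the arm holds its last target.

### The job

Switch on the gel light box's lamp by pressing its yellow pedal right down to its stop for a moment with the gripper, and let the pedal come up again. Then take the green sprung shutter on the light box by its upright tab, slide it half open, so that its edge stands at the red marks at mid-window, and keep holding it there with the fingers: the program finishes while holding. Never pull the shutter wide open, and leave the vials and the other loose things where they stand.

Things in the scene. Friction and masses are not known exactly. Their poses are not given: they have to be found in the camera images.
- lightbox: fixed grey light box, 220 (its x) x 240 (its y) x 80 mm high; origin at the centre of its underside, z up; stands left or right of the robot's centre line, turned up to 0.4 rad. On top a pale window, 80 (x) x 70 (y) mm, from y -55 to +15 mm, covered by the closed shutter, and two aluminium rails along y at x +-52 mm, 12 mm wide, tops 94 mm above the table.
- half_mark (a point): red mark on the light box's +x rail, at box x +52, y -20 mm (mid-window), 94 mm above the table; a twin lies on the other rail at x -52. At half travel the shutter's -y edge (40 mm behind the tab's middle) stands level with these marks.
- shutter (a joint): green plate, 90 x 80 x 5 mm, sliding over the light box's window. 0 = closed (its spring keeps it there), 0.035 m = half open, 0.070 m = wide open; grows as it moves along the box's +y. The spring pulls it shut with 3.6 N when closed, rising 1.2 N per 10 mm (7.8 N at half, 12 N wide open), plus 0.4 N friction; let go, it snaps shut.
- shutter_tab (a point): centre of the top of the shutter's upright green tab (white band near its top), 12 mm thick along the box's y, 40 mm wide along x, 45 mm tall; top 133 mm, foot (plate top) 88 mm above the table. Closed, it lies at box x 0, y -15 mm; it moves with the shutter and has the box's axes. Can be pinched from above, fingers closing along the box's y.
- pedal_base: fixed dark steel base of the lamp pedal, 150 (its x) x 90 (its y) x 14 mm, z up, turned up to 0.5 rad; origin at the centre of its underside. The hinge, along its y, is at x = +60 mm, 28 mm above the table; the pedal rises from there towards -x.
- pedal (a joint): yellow hinged pedal plate, 70 mm wide, 125 mm long, 8 mm thick with a black ribbed rubber pad. 0 = up (where its spring keeps it, sloping 0.30 rad), 0.25 rad = down at its stop; grows as it is pressed. At the pad it takes about 6 N to start and 12 N at the stop. It springs up again when let go.
- pedal_pad (a point): point to press: top middle of the rubber pad on the pedal, 95 mm from the hinge, about 62 mm above the table when up and 39 mm when the pedal is down at its stop (moves 23 mm down and 4 mm towards -x of the pedal base).
- vial_a: amber glass vial with red screw cap, 26 mm diameter, 55 mm tall, standing on the table beside the pedal; origin at the centre of its underside. Leave alone.
- vial_b: amber glass vial like the other, standing on top of the light box in its corner at about box x +85, y +95 mm. Leave alone.
- red_cap: loose red screw cap, 28 mm diameter, 14 mm tall, lying on the table at the pedal's other side; origin at the centre of its underside. Leave alone.
- specimen_cup: blue sample cup with red lid, 60 mm diameter, 70 mm tall, standing on the table between and beyond the light box and the pedal; origin at the centre of its underside. Leave alone.
- white_jar: small white lidded jar, 44 mm diameter, 45 mm tall, standing on the table ahead of the robot, nearer than the light box and the pedal; origin at the centre of its underside. Leave alone.
Not all that is in view belongs to the job. Leave any purple look-alike of the pedal_base alone.

How it is judged:
On the way, in this order (a step that is already met when the one before it is completed fails the run):
1. the pedal is pressed down to its stop (value of joint pedal above 0.225 rad), for 0.1 s.
2. the pedal is up again (value of joint pedal below 0.04 rad), for 0.1 s.
At the end, for the whole second after the job is handed in: The shutter stands still at half travel (35 mm, within 6 mm), held there by the fingers (more than 3 N between fingers and shutter), and the pedal is up (within 0.04 rad) (value of joint shutter between 0.029 and 0.041 m and velocity of joint shutter between -0.01 and 0.01 m/s and contact force between the fingers and shutter above 3 N and value of joint pedal below 0.04 rad); the arm keeps its last pose, push and grip.
It fails at once if the shutter is pulled wide open (beyond 60 of its 70 mm) (value of joint shutter above 0.06 m).
It fails at once if a loose bystander is moved by more than 25 mm (distance of any of vial_a, vial_b, red_cap, specimen_cup, white_jar from where it was at the start of the episode above 0.025 m).
It also fails if it takes over 40 s, if anything falls off the work surface, if the arm or the gripper's body presses on something with over 40 N, if the wrist force passes 120 N, or if a joint passes its speed limit or range.

## Working session

There is one attempt and no reset: what is moved stays moved. The work goes in short steps, Python scripts to look and compute and a tool call to move; the robot and the scene stay as the last step left them, time stands still between calls to the robot, and variables do not carry over. Pictures are saved under pics/ and viewed, and the job is handed in when it is done.

Besides the shell and the picture viewer there is one more tool, called after "Request:" as name(argument=value, ...) on one line, values as JSON. arm_command: Moves the arm, as the interface text tells. Scaled input: -1 to 1 covers 0.15 m each way for a shift and 45 degrees each way for a turn. Its arguments: {"type":"object","properties":{"series":{"type":"array"},"grip":{"type":"number"},"force":{"type":"number"}},"required":["series"]}

```bash
mkdir -p pics
python3 - <<'E'
from cell import sensors, viewer
import cv2,numpy as np,pickle
o=sensors.get_obs();print(o)
for n in("scene","top"):
    f=viewer.grab_frame(n);cv2.imwrite(f"pics/{n}0.png",f["pixels"][:,:,::-1]);pickle.dump(f,open(f"{n}0.pkl","wb"))
    print(n,f["camera_matrix"],f["k1"],f["extrinsics"])
E
```

```text
{'time_s': 0.0, 'joint_positions': array([-1.46028935e+00,  2.63530242e-01, -4.89587937e-02,  1.25940709e+00,
       -2.07965714e-05,  1.41549736e+00]), 'joint_vel': array([-6.20521292e-05, -4.52981035e-04, -7.21503398e-04, -7.50109570e-04,
       -4.09252372e-04, -9.53641851e-04]), 'tau': array([ 1.40400403e-03, -6.37615657e+01,  3.84560108e+01,  1.38806403e-02,
        7.85023417e-05,  7.39268785e-06]), 'position': array([ 0.13787122, -0.50629862,  0.25281328]), 'tcp_rot': array([[ 9.64881112e-01,  2.62686925e-01, -1.41957441e-04],
       [ 2.62686920e-01, -9.64880507e-01,  1.09079229e-03],
       [ 1.49564905e-04, -1.08977524e-03, -9.99999395e-01]]), 'wrist_force': array([ 0.13055394,  0.19533907, -0.1097775 ]), 'moment': array([-0.0378445 , -0.04561757,  0.03455436]), 'grip_width': 0.9956570076800312}
scene [[473.65990897   0.         263.85582904]
 [  0.         473.65990897 186.86836697]
 [  0.           0.           1.        ]] -0.117580601279182 [[ 0.19779413  0.98009504  0.01706445 -0.16474458]
 [-0.55126002  0.09682198  0.82869651  0.19201479]
 [ 0.81054912 -0.17331825  0.55943803 -1.56423773]
 [ 0.          0.          0.          1.        ]]
top [[395.24599818   0.         261.8175127 ]
 [  0.         395.24599818 187.56935759]
 [  0.           0.           1.        ]] -0.0831472900066717 [[ 0.01337055 -0.99979065  0.01548846  0.03638625]
 [ 0.99501779  0.01483401  0.09858776 -0.58255373]
 [-0.09879687  0.01409312  0.99500782 -1.20352633]
 [ 0.          0.          0.          1.        ]]
```

View pics/scene0.png

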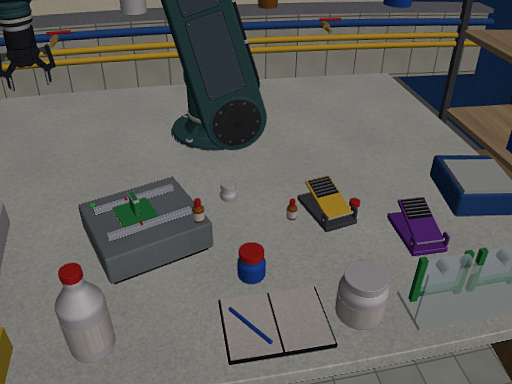

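View pics/top0.png

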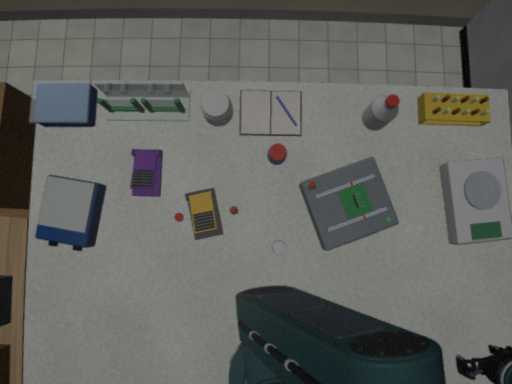

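Run:
```python
import cv2
t=cv2.imread('pics/top0.png');s=cv2.imread('pics/scene0.png')
L=lambda i,x,y,w,h,k:cv2.resize(i[y:y+h,x:x+w],None,fx=k,fy=k,interpolation=cv2.INTER_CUBIC)
cv2.imwrite('pics/c1.png',cv2.hconcat([L(t,295,150,110,105,3.6),L(t,120,145,130,105,3)[:315] if 0 else cv2.resize(t[145:250,130:240],(396,378),interpolation=cv2.INTER_CUBIC)]))
cv2.imwrite('pics/c2.png',cv2.hconcat([L(s,75,170,145,110,2.7),L(s,275,160,145,110,2.7)]))
```

```text
(no output)
```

View pics/c1.png

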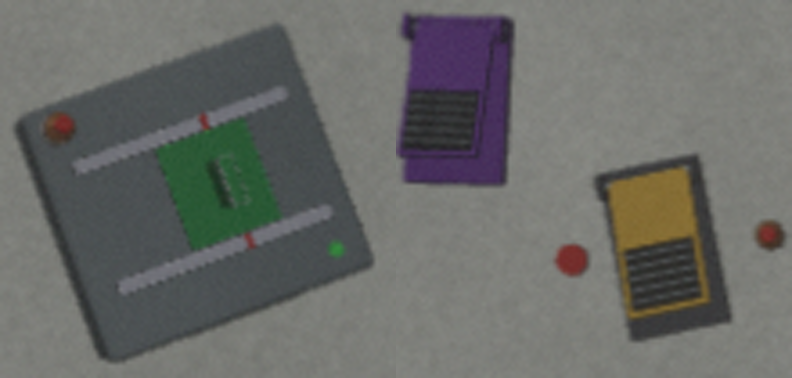

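View pics/c2.png

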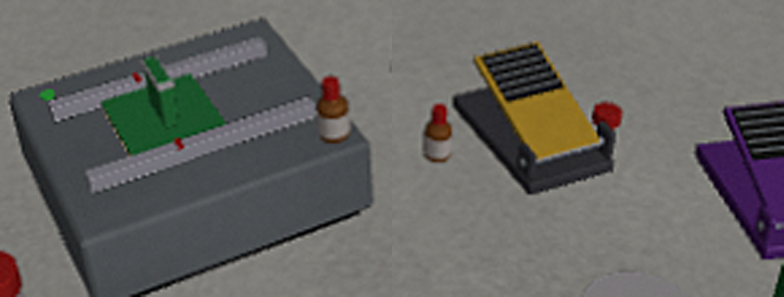

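```bash
cat > h.py <<'E'
import numpy as np,cv2,pickle
from scipy.optimize import least_squares
F={n:pickle.load(open(f'{n}0.pkl','rb')) for n in('scene','top')}
def proj(f,P):
    P=np.atleast_2d(P);E=f['extrinsics'];c=P@E[:3,:3].T+E[:3,3]
    a=c[:,0]/-c[:,2];b=-c[:,1]/-c[:,2];s=1+f['k1']*(a*a+b*b);K=f['camera_matrix']
    return np.c_[K[0,0]*a*s+K[0,2],K[1,1]*b*s+K[1,2]]
def T(p,L):
    c,s=np.cos(p[2]),np.sin(p[2]);L=np.atleast_2d(np.array(L,float))
    return np.c_[p[0]+c*L[:,0]-s*L[:,1],p[1]+s*L[:,0]+c*L[:,1],L[:,2]]
def unproj(f,uv,z):
    return least_squares(lambda q:(proj(f,[q[0],q[1],z])-uv).ravel(),[.5,0]).x
E
cat > fit.py <<'E'
from h import *
def redc(n,x0,y0,x1,y1):
    im=F[n]['pixels'][y0:y1,x0:x1].astype(float);w=np.clip(im[:,:,0]-im[:,:,1:].max(2)-25,0,None)
    v,u=np.mgrid[y0:y1,x0:x1];return [(u*w).sum()/w.sum(),(v*w).sum()/w.sum()]
top,sc=F['top'],F['scene']
m1=redc('top',346,177,358,190);m2=redc('top',358,211,371,223)
s1=redc('scene',120,193,130,203);s2=redc('scene',136,217,147,229)
print(m1,m2,s1,s2)
C=[(top,[.052,-.02,.094],m1),(top,[-.052,-.02,.094],m2),(sc,[.052,-.02,.094],s2),(sc,[-.052,-.02,.094],s1),
(top,[.11,-.12,.08],(295+280/3.6,150+27/3.6)),(top,[-.11,-.12,.08],(295+370/3.6,150+262/3.6)),(top,[.11,.12,.08],(295+20/3.6,150+121/3.6)),]
def fit(C,x0):
    r=least_squares(lambda p:np.concatenate([(proj(f,T(p,l))-uv).ravel() for f,l,uv in C]),x0,loss='soft_l1')
    print(r.x.round(4),r.fun.round(1));return r.x
B=fit(C,[.6,-.2,.35])
o=lambda x,y:(130+(x-396)/3.6,145+y/3.6)
C=[(top,[-.075,-.045,.014],o(730,320)),(top,[-.075,.045,.014],o(632,340)),(top,[.075,-.045,.014],o(697,155)),(top,[.075,.045,.014],o(598,177))]
P=fit(C,[.5,.2,0])
for p in(B,P):print(p)
a=.3
def ped(d,y,a,h=.008):  # guess plate
    return [.06-d*np.cos(a),y,.028+d*np.sin(a)]
pad=[.06-.095*np.cos(.3),0,.062]
print('pad up',T(P,pad),'tab',T(B,[0,-.015,.133]))
for nm,uv,z in(('vial_a',redc('top',228,204,240,216),.05),('cap',redc('top',173,211,185,223),.014),('vialb',redc('top',303,178,320,192),.05+.08),('jar',(279,247),.045),('cup',redc('top',268,145,287,163),.07)):
    print(nm,uv,unproj(top,uv,z).round(3))
for n in F:
    im=F[n]['pixels'][:,:,::-1].copy();im=cv2.resize(im,None,fx=1.55*2,fy=1.55*2,interpolation=cv2.INTER_CUBIC)
    def poly(pts,col):
        q=((proj(F[n],pts)+.5)*3.1).astype(int);cv2.polylines(im,[q],True,col,1)
    R=lambda x,y,z:[[-x,-y,z],[x,-y,z],[x,y,z],[-x,y,z]]
    poly(T(B,R(.11,.12,.08)),(255,255,0));poly(T(B,R(.11,.12,0)),(255,0,0));poly(T(B,[[-.02,-.021,.133],[.02,-.021,.133],[.02,-.009,.133],[-.02,-.009,.133]]),(255,0,255))
    poly(T(P,R(.075,.045,.014)),(255,255,0));poly(T(P,[ped(0,-.035,.3),ped(0,.035,.3),ped(.125,.035,.3),ped(.125,-.035,.3)]),(0,0,255))
    q=((proj(F[n],T(P,pad))+.5)*3.1).astype(int)[0];cv2.circle(im,tuple(map(int,q)),4,(0,255,0),1)
    b={'top':(130,145,280,110),'scene':(75,160,290,115)}[n]
    k=3.1;x,y,w,h=[int(v*k) for v in b];c=im[y:y+h,x:x+w];cv2.imwrite(f'pics/fit_{n}.png',cv2.resize(c,(780,int(780*h/w))))
E
python3 fit.py
```

```text
[np.float64(351.27152317880797), np.float64(183.46357615894038)] [np.float64(363.8692307692308), np.float64(216.44615384615383)] [np.float64(125.19076305220884), np.float64(198.21686746987953)] [np.float64(140.91496062992127), np.float64(222.73543307086615)]
[ 0.5337 -0.219   0.3698] [-0.6  0.8 -0.4  0.6 -0.1  0.  -0.5  0.2 -0.1 -1.9  1.8  0.7 -1.1 -0.8]
[0.4982 0.2229 0.2279] [ 0.7  0.4 -0.4  0.9  0.1 -0.6 -0.3 -0.7]
[ 0.53367284 -0.21899665  0.36979082]
[0.49820261 0.22292893 0.22793963]
pad up [[0.4682412  0.21597875 0.062     ]] tab [[ 0.53909415 -0.23298269  0.133     ]]
vial_a [np.float64(232.8050420168067), np.float64(209.50924369747898)] [0.511 0.132]
cap [np.float64(178.22117647058823), np.float64(216.61176470588236)] [0.488 0.305]
vialb [np.float64(311.9810298102981), np.float64(183.9878048780488)] [ 0.584 -0.098]
jar (279, 247) [ 0.4  -0.01]
cup [np.float64(277.29357266936887), np.float64(151.82929936305732)] [ 0.688 -0.   ]
```

```bash
python3 -c "
import cv2;cv2.imwrite('pics/fit1.png',cv2.vconcat([cv2.imread('pics/fit_top.png')[:295],cv2.imread('pics/fit_scene.png')[:300]]))"
```

```text
(no output)
```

View pics/fit1.png

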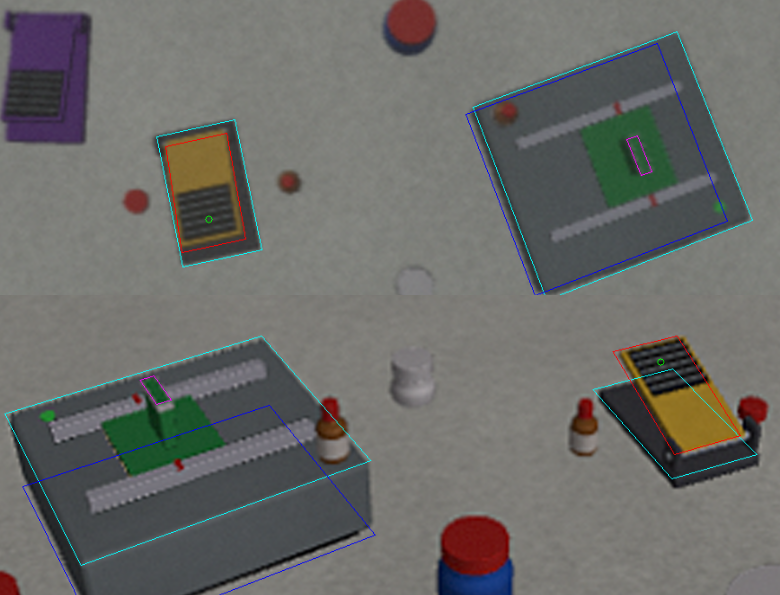

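```bash
cat > go.py <<'E'
import sys,numpy as np
from cell import sensors
from scipy.spatial.transform import Rotation as Ro
o=sensors.get_obs();R=np.array(o['tcp_rot']);p=o['position']
def rel(x,y,z,yaw):
    c,s=np.cos(yaw),np.sin(yaw);D=np.array([[c,s,0],[s,-c,0],[0,0,-1.]])
    return np.r_[R.T@(np.array([x,y,z])-p)/.15, Ro.from_matrix(R.T@D).as_rotvec()/(np.pi/4)]
if __name__=='__main__':
    print('t',round(o['time_s'],2),p.round(4),'yaw',round(np.arctan2(R[1,0],R[0,0]),4),'F',o['wrist_force'].round(1),'grip',round(o['grip_width'],3),'q',o['joint_positions'].round(2))
    a=list(map(float,sys.argv[1:]))
    for i in range(0,len(a),4):print(a[i:i+4],rel(*a[i:i+4]).round(3))
E
python3 go.py .22 -.33 .25 .44  .30 -.15 .25 .6  .385 .033 .25 .8 .468 .216 .25 .87; python3 -c "
from cell import r;print(r.tcp_to_tips)"
```

```text
t 0.1 [ 0.1379 -0.5063  0.2529] yaw 0.2658 F [ 0.1 -1.2  0.1] grip 1.0 q [-1.46  0.26 -0.05  1.26 -0.    1.42]
[0.22, -0.33, 0.25, 0.44] [ 0.837 -0.991  0.02  -0.001 -0.    -0.222]
[0.3, -0.15, 0.25, 0.6] [ 1.667e+00 -2.008e+00  2.100e-02 -1.000e-03 -0.000e+00 -4.260e-01]
[0.385, 0.033, 0.25, 0.8] [ 2.534e+00 -3.037e+00  2.200e-02 -1.000e-03 -0.000e+00 -6.800e-01]
[0.468, 0.216, 0.25, 0.87] [ 3.389e+00 -4.068e+00  2.300e-02 -1.000e-03 -0.000e+00 -7.690e-01]
0.022
```

Request:
arm_command(series=[[[0.17,-0.2,0,0,0,-0.04],[0.33,-0.4,0,0,0,-0.08],[0.5,-0.6,0,0,0,-0.13],[0.67,-0.8,0,0,0,-0.18],[0.84,-0.99,0.02,0,0,-0.22]]], grip=1, force=60)

```text
time_s: 0.6
position: [0.2207, -0.3286, 0.2502]
tcp_rot: [[0.905, 0.426, 0.0], [0.426, -0.905, 0.0], [0.0, -0.0, -1.0]]
wrist_force: [0.2, -0.4, -0.6]
grip_width: 0.142
```

```bash
python3 go.py .30 -.15 .25 .6  .385 .033 .25 .8 .468 .216 .25 .87
```

```text
t 0.6 [ 0.2207 -0.3286  0.2502] yaw 0.4397 F [ 0.2 -0.4 -0.6] grip 0.142 q [-1.19  0.04 -0.33  1.2   0.    1.52]
[0.3, -0.15, 0.25, 0.6] [ 0.985 -0.852  0.002 -0.    -0.    -0.204]
[0.385, 0.033, 0.25, 0.8] [ 2.017e+00 -1.715e+00  2.000e-03 -0.000e+00 -0.000e+00 -4.590e-01]
[0.468, 0.216, 0.25, 0.87] [ 3.037e+00 -2.584e+00  2.000e-03 -0.000e+00 -0.000e+00 -5.480e-01]
```

Request:
arm_command(series=[[[0.2,-0.17,0,0,0,-0.04],[0.4,-0.34,0,0,0,-0.08],[0.6,-0.51,0,0,0,-0.12],[0.8,-0.68,0,0,0,-0.16],[0.98,-0.85,0,0,0,-0.2]]])

```text
time_s: 1.1
position: [0.2997, -0.1507, 0.2502]
tcp_rot: [[0.827, 0.562, 0.0], [0.562, -0.827, 0.0], [0.0, 0.0, -1.0]]
wrist_force: [0.3, -0.8, -0.0]
grip_width: 0.001
```

```bash
python3 go.py .385 .033 .25 .8 .468 .216 .25 .87
```

```text
t 1.1 [ 0.2997 -0.1507  0.2502] yaw 0.5968 F [ 0.3 -0.8 -0. ] grip 0.001 q [-0.71 -0.06 -0.44  1.2   0.    1.83]
[0.385, 0.033, 0.25, 0.8] [ 1.159 -0.693  0.002  0.    -0.    -0.259]
[0.468, 0.216, 0.25, 0.87] [ 2.302e+00 -1.392e+00  2.000e-03  0.000e+00 -0.000e+00 -3.480e-01]
```

Request:
arm_command(series=[[[0.2,-0.12,0,0,0,-0.05],[0.4,-0.25,0,0,0,-0.1],[0.6,-0.38,0,0,0,-0.16],[0.8,-0.5,0,0,0,-0.22],[1.0,-0.62,0,0,0,-0.26]]])

```text
time_s: 1.6
position: [0.3716, 0.0104, 0.2502]
tcp_rot: [[0.695, 0.719, -0.0], [0.719, -0.695, -0.0], [-0.0, 0.0, -1.0]]
wrist_force: [0.5, 0.1, 0.2]
grip_width: 0.001
```

```bash
python3 go.py .468 .216 .18 .87
```

```text
t 1.6 [0.3716 0.0104 0.2502] yaw 0.802 F [0.5 0.1 0.2] grip 0.001 q [-0.19  0.   -0.37  1.2  -0.    2.15]
[0.468, 0.216, 0.18, 0.87] [ 1.432 -0.491  0.468  0.     0.    -0.087]
```

Request:
arm_command(series=[[[0.25,-0.08,0,0,0,-0.02],[0.5,-0.16,0,0,0,-0.04],[0.7,-0.25,0,0,0,-0.06],[0.85,-0.35,0.1,0,0,-0.08],[1.0,-0.45,0.2,0,0,-0.09]]])

```text
time_s: 2.1
position: [0.4277, 0.1649, 0.2197]
tcp_rot: [[0.643, 0.765, 0.0], [0.765, -0.643, -0.0], [0.0, 0.0, -1.0]]
wrist_force: [-0.3, 0.0, -0.4]
grip_width: -0.001
```

```bash
python3 go.py .468 .216 .14 .87
```

```text
t 2.1 [0.4277 0.1649 0.2197] yaw 0.8718 F [-0.3  0.  -0.4] grip -0.001 q [ 0.19  0.16 -0.27  1.13 -0.    2.46]
[0.468, 0.216, 0.14, 0.87] [ 0.434 -0.014  0.532  0.    -0.     0.002]
```

Request:
arm_command(series=[[[0.2,0,0.1,0,0,0],[0.35,-0.01,0.25,0,0,0],[0.43,-0.01,0.4,0,0,0],[0.43,-0.01,0.6,0,0,0],[0.43,-0.01,0.75,0,0,0]]])

```text
time_s: 2.6
position: [0.4674, 0.2139, 0.1059]
tcp_rot: [[0.644, 0.765, -0.002], [0.765, -0.644, -0.0], [-0.001, -0.001, -1.0]]
wrist_force: [0.3, 0.1, 0.4]
grip_width: -0.002
```

```bash
cat > look.py <<'E'
import sys,cv2,pickle
from cell import viewer
tag=sys.argv[1];b=list(map(int,sys.argv[2:]));o=[]
for i,n in enumerate(('top','scene')):
    f=viewer.grab_frame(n);pickle.dump(f,open(f'{n}_{tag}.pkl','wb'))
    x,y,w,h=b[4*i:4*i+4];o.append(cv2.resize(f['pixels'][y:y+h,x:x+w,::-1],(400,int(400*h/w)),interpolation=cv2.INTER_CUBIC))
H=min(a.shape[0] for a in o)
cv2.imwrite(f'pics/{tag}.png',cv2.hconcat([a[:H] for a in o]))
E
python3 look.py ped1 150 160 110 110 270 130 110 110; python3 go.py .468 .216 .084 .87
```

```text
t 2.7 [0.4662 0.2133 0.1053] yaw 0.8707 F [-0.3 -0.8  0.7] grip 0.001 q [ 0.27  0.34 -0.36  0.87 -0.    2.54]
[0.468, 0.216, 0.084, 0.87] [ 0.022 -0.002  0.142 -0.004  0.005  0.001]
```

View pics/ped1.png

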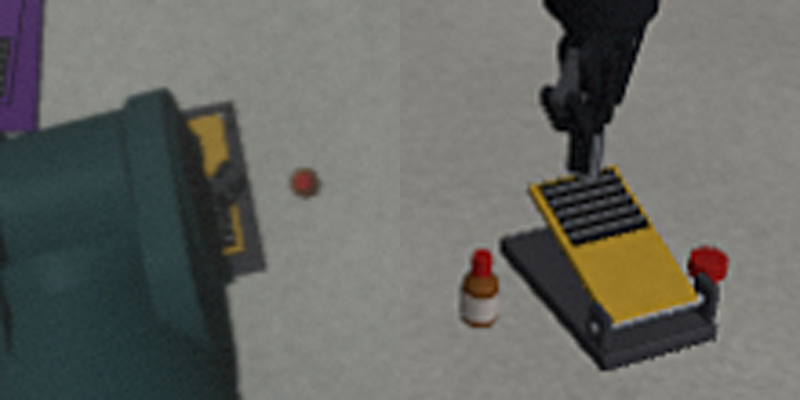

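Request:
arm_command(series=[[[0.01,0,0.1,0,0,0],[0.01,0,0.18,0,0,0],[0,0,0.24,0,0,0],[0,0,0.28,0,0,0],[0,0,0.28,0,0,0]]])

```text
time_s: 3.2
position: [0.4679, 0.2138, 0.0667]
tcp_rot: [[0.644, 0.765, -0.0], [0.765, -0.644, 0.0], [0.0, -0.0, -1.0]]
wrist_force: [-5.0, 0.5, 10.0]
grip_width: 0.002
```

```bash
python3 look.py ped2 150 160 110 110 270 130 110 110; python3 go.py .466 .216 .061 .87
```

```text
t 3.3 [0.4679 0.2138 0.0671] yaw 0.8706 F [-4.2  0.2  9.2] grip -0.001 q [ 0.27  0.38 -0.42  0.77  0.    2.54]
[0.466, 0.216, 0.061, 0.87] [ 0.003 -0.019  0.041 -0.    -0.001  0.001]
```

View pics/ped2.png

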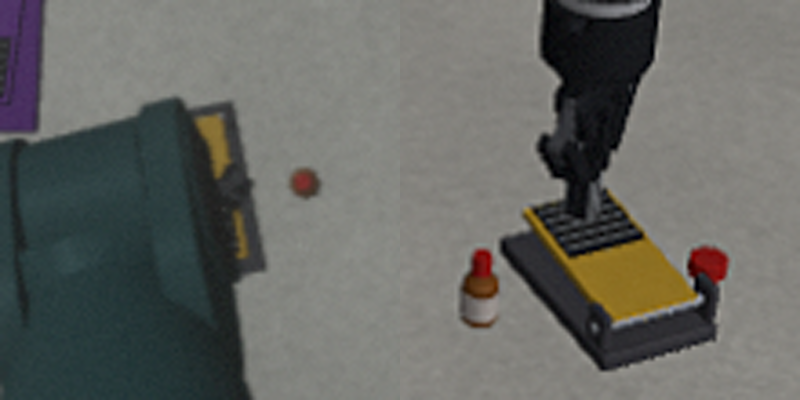

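Request:
arm_command(series=[[[0,0,0.02,0,0,0],[0,0,0.03,0,0,0],[0,0,0.04,0,0,0],[0,0,0.05,0,0,0],[0,0,0.06,0,0,0]]])

```text
time_s: 3.8
position: [0.4677, 0.2138, 0.0599]
tcp_rot: [[0.644, 0.765, 0.001], [0.765, -0.644, 0.001], [0.001, 0.001, -1.0]]
wrist_force: [-22.5, -5.9, 66.5]
grip_width: 0.002
```

```bash
python3 look.py ped3 150 160 110 110 270 130 110 110; python3 go.py .466 .216 .061 .87
```

```text
t 3.9 [0.4677 0.2138 0.0603] yaw 0.8708 F [-19.2  -3.7  53.4] grip 0.001 q [ 0.27  0.38 -0.44  0.75  0.    2.54]
[0.466, 0.216, 0.061, 0.87] [ 0.004 -0.018 -0.005  0.001 -0.002  0.001]
```

View pics/ped3.png

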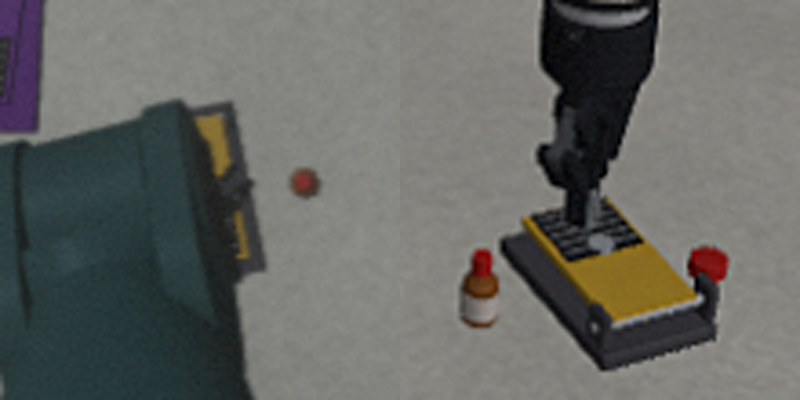

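The force jumped from 10 N to over 50 N, so the pedal is on its stop. Next I lift off.

Request:
arm_command(series=[[[0,0,-0.05,0,0,0],[0,0,-0.15,0,0,0],[0,0,-0.35,0,0,0],[0,0,-0.6,0,0,0],[0,0,-0.9,0,0,0]]])

```text
time_s: 4.4
position: [0.4674, 0.2135, 0.1939]
tcp_rot: [[0.645, 0.765, -0.001], [0.765, -0.645, -0.0], [-0.0, -0.0, -1.0]]
wrist_force: [1.2, 0.3, -0.6]
grip_width: -0.003
```

```bash
python3 look.py ped4 150 160 110 110 270 130 110 110; python3 go.py .42 .05 .25 .65  .48 -.12 .25 .45 .54 -.233 .25 .37
```

```text
t 4.5 [0.4701 0.2143 0.1982] yaw 0.8705 F [ 0.3  0.6 -1.1] grip -0.003 q [ 0.27  0.27 -0.2   1.1  -0.    2.54]
[0.42, 0.05, 0.25, 0.65] [-1.05   0.452 -0.351  0.005 -0.01   0.281]
[0.48, -0.12, 0.25, 0.45] [-1.659  1.488 -0.35   0.004 -0.01   0.535]
[0.54, -0.233, 0.25, 0.37] [-1.977  2.28  -0.348  0.004 -0.011  0.637]
```

View pics/ped4.png

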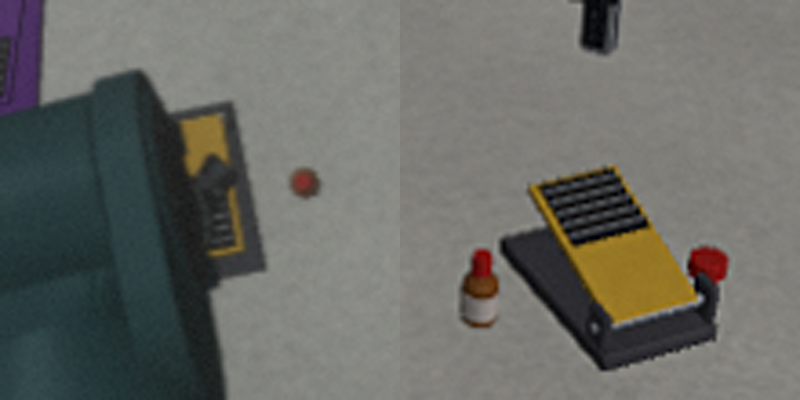

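The picture shows the pedal back up: its pad is at scene crop (585,205), the same as before the press. The vial and cap have not moved. Next I go to the light box.

Request:
arm_command(series=[[[-0.2,0.09,-0.35,0,0,0.06],[-0.4,0.18,-0.38,0,0,0.12],[-0.6,0.27,-0.38,0,0,0.18],[-0.8,0.36,-0.38,0,0,0.24],[-1.0,0.45,-0.38,0,0,0.28]]], grip=-1)

```text
time_s: 5.0
position: [0.4223, 0.0544, 0.2499]
tcp_rot: [[0.797, 0.604, 0.001], [0.604, -0.797, -0.0], [0.001, 0.001, -1.0]]
wrist_force: [1.0, 0.2, -0.3]
grip_width: 0.849
```

```bash
python3 go.py .48 -.12 .25 .45 .54 -.233 .25 .37
```

```text
t 5.0 [0.4223 0.0544 0.2499] yaw 0.6489 F [ 1.   0.2 -0.3] grip 0.849 q [-0.06  0.09 -0.27  1.2  -0.    2.43]
[0.48, -0.12, 0.25, 0.45] [-3.960e-01  1.159e+00  0.000e+00  1.000e-03 -1.000e-03  2.530e-01]
[0.54, -0.233, 0.25, 0.37] [-5.330e-01  2.001e+00  1.000e-03  1.000e-03 -1.000e-03  3.550e-01]
```

Request:
arm_command(series=[[[-0.06,0.22,0,0,0,0.07],[-0.12,0.44,0,0,0,0.14],[-0.18,0.66,0,0,0,0.2],[-0.23,0.84,0,0,0,0.28],[-0.27,1.0,0,0,0,0.35]]])

```text
time_s: 5.5
position: [0.4818, -0.0899, 0.2498]
tcp_rot: [[0.931, 0.364, 0.001], [0.364, -0.931, -0.0], [0.001, 0.001, -1.0]]
wrist_force: [-0.2, 0.5, 0.3]
grip_width: 1.0
```

```bash
python3 go.py  .54 -.233 .21 .37
```

```text
t 5.5 [ 0.4818 -0.0899  0.2498] yaw 0.3723 F [-0.2  0.5  0.3] grip 1.0 q [-0.35  0.2  -0.14  1.23 -0.    2.42]
[0.54, -0.233, 0.21, 0.37] [ 1.500e-02  1.029e+00  2.660e-01  1.000e-03 -1.000e-03  3.000e-03]
```

Request:
arm_command(series=[[[0,0.25,0,0,0,0],[0.01,0.5,0,0,0,0],[0.01,0.75,0,0,0,0],[0.015,0.95,0.1,0,0,0],[0.015,1.0,0.3,0,0,0]]])

```text
time_s: 6.0
position: [0.5403, -0.2304, 0.2053]
tcp_rot: [[0.931, 0.365, 0.004], [0.365, -0.931, -0.003], [0.003, 0.004, -1.0]]
wrist_force: [-0.2, 0.3, -1.2]
grip_width: 1.001
```

```bash
python3 look.py sh1 295 150 110 105 75 140 145 140;python3 go.py  .539 -.233 .16 .37
```

```text
t 6.1 [ 0.5375 -0.2276  0.2015] yaw 0.3742 F [-0.5  0.9  1. ] grip 0.998 q [-0.54  0.39 -0.01  1.18 -0.    2.23]
[0.539, -0.233, 0.16, 0.37] [-0.003  0.038  0.276 -0.004  0.004  0.005]
```

View pics/sh1.png

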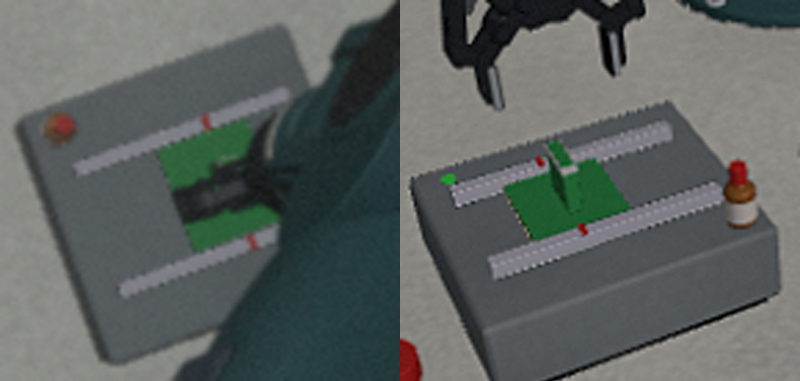

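Request:
arm_command(series=[[[0,0.03,0.1,0,0,0],[0,0.035,0.2,0,0,0],[0,0.035,0.28,0,0,0],[0,0.035,0.28,0,0,0],[0,0.035,0.28,0,0,0]]])

```text
time_s: 6.6
position: [0.5407, -0.2316, 0.1629]
tcp_rot: [[0.93, 0.367, 0.001], [0.367, -0.93, -0.0], [0.0, 0.0, -1.0]]
wrist_force: [0.0, -0.6, -0.1]
grip_width: 1.001
```

```bash
python3 look.py sh2 295 150 110 105 75 140 145 140;python3 go.py  .539 -.233 .119 .37
```

```text
t 6.7 [ 0.5409 -0.2319  0.1629] yaw 0.376 F [-0.6 -0.3  0.2] grip 0.998 q [-0.54  0.41 -0.07  1.09  0.    2.22]
[0.539, -0.233, 0.119, 0.37] [-0.014  0.002  0.293  0.001 -0.001  0.008]
```

View pics/sh2.png

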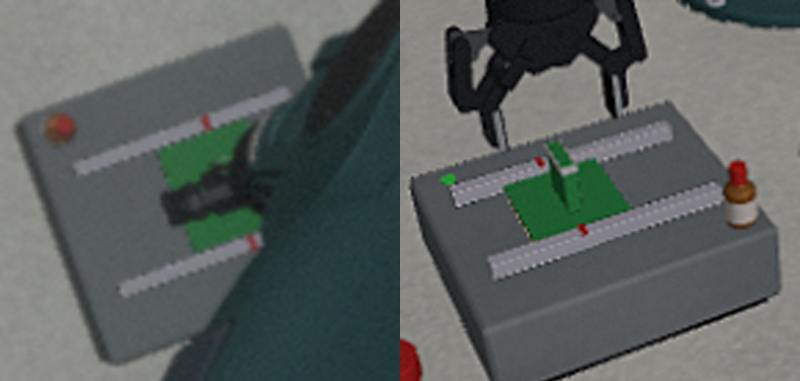

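Request:
arm_command(series=[[[-0.01,0,0.08,0,0,0],[-0.01,0,0.16,0,0,0],[-0.01,0,0.24,0,0,0],[-0.01,0,0.29,0,0,0],[-0.01,0,0.29,0,0,0]]])

```text
time_s: 7.2
position: [0.5387, -0.2322, 0.1171]
tcp_rot: [[0.93, 0.367, -0.002], [0.367, -0.93, 0.001], [-0.001, -0.002, -1.0]]
wrist_force: [-0.8, -0.2, 0.7]
grip_width: 0.998
```

Request:
arm_command(series=[[[0,0,0,0,0,0],[0,0,0,0,0,0],[0,0,0,0,0,0],[0,0,0,0,0,0],[0,0,0,0,0,0]]], grip=1, force=60)

```text
time_s: 7.7
position: [0.5394, -0.2327, 0.1185]
tcp_rot: [[0.93, 0.367, 0.0], [0.367, -0.93, -0.001], [0.0, 0.001, -1.0]]
wrist_force: [1.1, -3.5, 1.6]
grip_width: 0.143
```

```bash
python3 look.py sh3 295 150 110 105 75 140 145 140;python3 go.py  .539 -.233 .119 .37
```

```text
t 7.8 [ 0.5395 -0.233   0.1187] yaw 0.3751 F [-0.2 -4.7  3.1] grip 0.13 q [-0.55  0.44 -0.16  0.98 -0.    2.22]
[0.539, -0.233, 0.119, 0.37] [-0.003 -0.001 -0.002  0.002 -0.     0.006]
```

View pics/sh3.png

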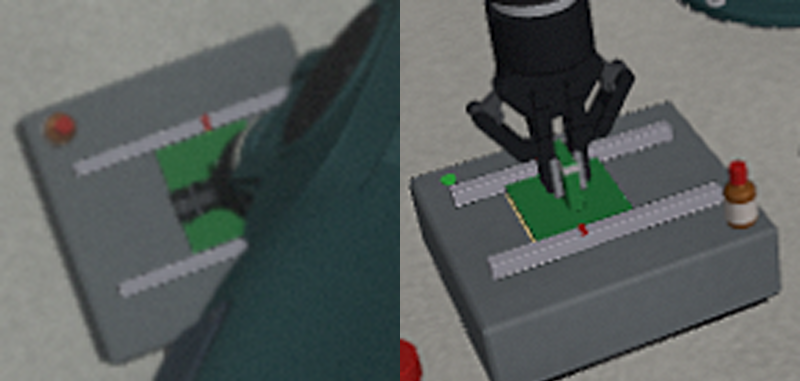

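Request:
arm_command(series=[[[0,-0.04,0,0,0,0],[0,-0.08,0,0,0,0],[0,-0.12,0,0,0,0],[0,-0.16,0,0,0,0],[0,-0.2,0,0,0,0]]])

```text
time_s: 8.3
position: [0.529, -0.2053, 0.1187]
tcp_rot: [[0.931, 0.366, 0.002], [0.366, -0.931, -0.002], [0.001, 0.002, -1.0]]
wrist_force: [4.7, -6.5, -0.8]
grip_width: 0.133
```

Request:
arm_command(series=[[[0,0,0,0,0,0],[0,0,0,0,0,0],[0,0,0,0,0,0],[0,0,0,0,0,0],[0,0,0,0,0,0]]])

```text
time_s: 8.8
position: [0.5291, -0.2054, 0.1187]
tcp_rot: [[0.93, 0.366, 0.002], [0.366, -0.93, -0.002], [0.001, 0.002, -1.0]]
wrist_force: [4.7, -5.1, -0.3]
grip_width: 0.133
```

```bash
python3 look.py sh4 295 150 110 105 75 140 145 140;python3 go.py  .539 -.233 .119 .37
```

```text
t 8.9 [ 0.529  -0.2054  0.1187] yaw 0.375 F [ 4.7 -5.4 -0.5] grip 0.131 q [-0.51  0.41 -0.21  0.95 -0.    2.25]
[0.539, -0.233, 0.119, 0.37] [-0.006  0.195 -0.002  0.003 -0.001  0.006]
```

View pics/sh4.png

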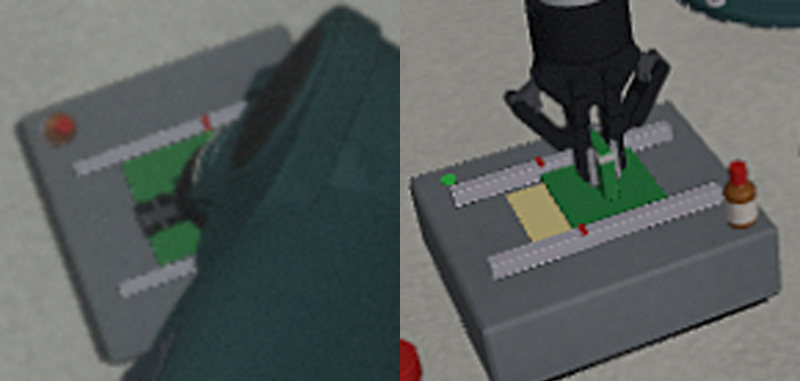

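```bash
cat > edge.py <<'E'
import sys
from h import *
B=[.53367,-.219,.36979]
def prof(f,x,ys,z=.088):
    uv=proj(f,T(B,[[x,y,z] for y in ys])).astype(np.float32)
    s=cv2.remap(f['pixels'].astype(np.float32),uv[:,0].reshape(1,-1),uv[:,1].reshape(1,-1),cv2.INTER_LINEAR)[0]
    return s
def edge(f,x,lo,hi,thr=None):
    ys=np.linspace(lo,hi,200);s=prof(f,x,ys);g=s[:,1]-s[:,0]  # greenness
    m=(g.min()+g.max())/2;i=np.where(np.diff(np.sign(g-m)))[0]
    return (ys[i]*1000).round(1),g.min().round(),g.max().round()
for tag in sys.argv[1:]:
  for n in('scene','top'):
    f=pickle.load(open(f'{n}{tag}.pkl','rb'))
    for x in (-.03,.0,.03):
        print(tag,n,x,'-y',edge(f,x,-.075,-.005),'+y',edge(f,x,0.01,.085))
E
python3 edge.py 0 _sh4
```

```text
0 scene -0.03 -y (array([-54.2, -15.2, -13.4]), np.float32(2.0), np.float32(61.0)) +y (array([25.1]), np.float32(2.0), np.float32(59.0))
0 scene 0.0 -y (array([-54.9, -17.7, -17.3]), np.float32(-7.0), np.float32(63.0)) +y (array([24.7]), np.float32(1.0), np.float32(58.0))
0 scene 0.03 -y (array([-55.7]), np.float32(-9.0), np.float32(64.0)) +y (array([24.3]), np.float32(0.0), np.float32(60.0))
0 top -0.03 -y (array([-56.4]), np.float32(5.0), np.float32(48.0)) +y (array([23.6]), np.float32(3.0), np.float32(48.0))
0 top 0.0 -y (array([-57.1, -23.6, -14.8]), np.float32(3.0), np.float32(48.0)) +y (array([22.8]), np.float32(3.0), np.float32(47.0))
0 top 0.03 -y (array([-57.4]), np.float32(4.0), np.float32(47.0)) +y (array([23.2]), np.float32(3.0), np.float32(46.0))
_sh4 scene -0.03 -y (array([-22.9]), np.float32(-10.0), np.float32(69.0)) +y (array([27.3, 34.9, 47.7, 56.4]), np.float32(-3.0), np.float32(71.0))
_sh4 scene 0.0 -y (array([-24.]), np.float32(-13.0), np.float32(66.0)) +y (array([13.8, 15.3, 55.6]), np.float32(-0.0), np.float32(68.0))
_sh4 scene 0.03 -y (array([-24.3]), np.float32(-14.0), np.float32(70.0)) +y (array([56.]), np.float32(-1.0), np.float32(67.0))
_sh4 top -0.03 -y (array([-32.8]), np.float32(12.0), np.float32(23.0)) +y (array([13.8, 54.5]), np.float32(5.0), np.float32(55.0))
_sh4 top 0.0 -y (array([-70.8, -51.8, -50.4, -45.8, -43. ]), np.float32(12.0), np.float32(20.0)) +y (array([16.4, 49.2, 50.3, 62. , 68. , 71.1, 72.9]), np.float32(1.0), np.float32(10.0))
_sh4 top 0.03 -y (array([-40.5, -11.7]), np.float32(-0.0), np.float32(18.0)) +y (array([54.1]), np.float32(5.0), np.float32(54.0))
```

Every edge gives about 31 mm of travel, so it needs 4 mm more.

Request:
arm_command(series=[[[0,-0.01,0,0,0,0],[0,-0.02,0,0,0,0],[0,-0.026,0,0,0,0],[0,-0.026,0,0,0,0],[0,-0.026,0,0,0,0]]])

```text
time_s: 9.4
position: [0.5277, -0.2018, 0.1187]
tcp_rot: [[0.931, 0.366, 0.002], [0.366, -0.931, -0.002], [0.001, 0.002, -1.0]]
wrist_force: [5.1, -5.8, 0.0]
grip_width: 0.132
```

Request:
arm_command(series=[[[0,0,0,0,0,0],[0,0,0,0,0,0],[0,0,0,0,0,0],[0,0,0,0,0,0],[0,0,0,0,0,0]]])

```text
time_s: 9.9
position: [0.5277, -0.2018, 0.1187]
tcp_rot: [[0.931, 0.366, 0.002], [0.366, -0.931, -0.002], [0.001, 0.002, -1.0]]
wrist_force: [4.6, -7.0, -0.1]
grip_width: 0.136
```

```bash
python3 look.py sh5 150 150 260 110 75 140 290 140; python3 edge.py _sh5; python3 go.py;sleep 1; python3 look.py sh6 295 150 110 105 75 140 145 140;python3 edge.py _sh6|grep scene; python3 go.py
```

```text
_sh5 scene -0.03 -y (array([-20.1]), np.float32(-10.0), np.float32(67.0)) +y (array([28.1, 40.2, 51.5, 60.5]), np.float32(-7.0), np.float32(69.0))
_sh5 scene 0.0 -y (array([-20.5]), np.float32(-14.0), np.float32(71.0)) +y (array([59.7]), np.float32(-1.0), np.float32(69.0))
_sh5 scene 0.03 -y (array([-20.1]), np.float32(-13.0), np.float32(70.0)) +y (array([59.7]), np.float32(2.0), np.float32(66.0))
_sh5 top -0.03 -y (array([-28.6]), np.float32(14.0), np.float32(22.0)) +y (array([18.3, 59. ]), np.float32(4.0), np.float32(56.0))
_sh5 top 0.0 -y (array([-67.3, -65.5, -63.7]), np.float32(11.0), np.float32(23.0)) +y (array([19.8, 83.9]), np.float32(1.0), np.float32(13.0))
_sh5 top 0.03 -y (array([-71.5, -34.5,  -8.2]), np.float32(1.0), np.float32(20.0)) +y (array([58.2]), np.float32(5.0), np.float32(53.0))
t 10.0 [ 0.5277 -0.2018  0.1187] yaw 0.375 F [ 4.4 -5.9 -0.4] grip 0.135 q [-0.51  0.4  -0.22  0.95 -0.    2.26]
_sh6 scene -0.03 -y (array([-19.8]), np.float32(-9.0), np.float32(67.0)) +y (array([28.1, 40.2, 51.5, 60.5]), np.float32(-5.0), np.float32(69.0))
_sh6 scene 0.0 -y (array([-20.5]), np.float32(-14.0), np.float32(69.0)) +y (array([17.5, 17.9, 59.7]), np.float32(-1.0), np.float32(69.0))
_sh6 scene 0.03 -y (array([-20.1]), np.float32(-15.0), np.float32(67.0)) +y (array([59.7]), np.float32(1.0), np.float32(66.0))
t 10.1 [ 0.5277 -0.2018  0.1187] yaw 0.375 F [ 4.6 -6.3  0.4] grip 0.134 q [-0.51  0.4  -0.22  0.95 -0.    2.26]
```

View pics/sh6.png

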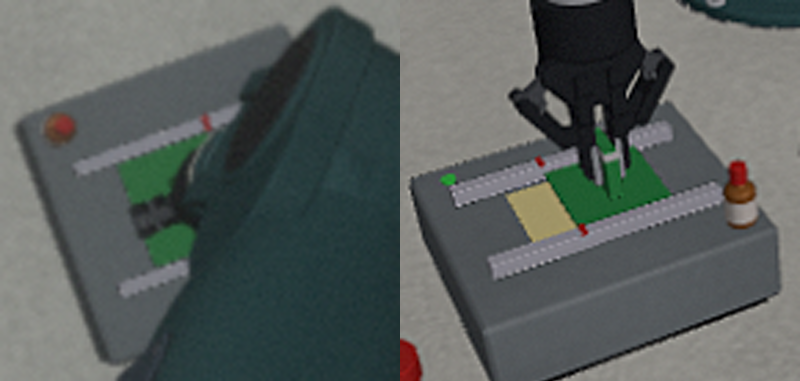

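View pics/sh5.png

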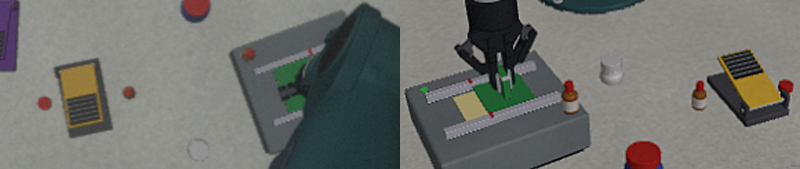

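The shutter edge lies on the line between the red marks, at scene crop (540,162) and (583,230), about 35 mm open and holding still. The pedal is up and all the loose things are in place. I am handing in.

```bash
python3 -c "
from cell import job;print(job.sign_off())"
```

```text
the job is handed in; nothing more can be done
None
```

I pressed the yellow pedal to its stop with the closed fingers and let it come up again. I then pinched the shutter's tab, slid it half open, and handed the job in at about 10 s with the fingers still holding it. The sign-off gave no verdict.

- **Pedal:** the vertical force jumped from about 10 N to 53–67 N at the stop. That is more push than was needed, and it went through the fingertips rather than the gripper's body. After I lifted off, the pictures showed the pedal up at its starting height.
- **Shutter:** the scene camera puts its edge at box y -20 mm, level with the red marks, which is about 35 mm of travel. Two readings just before hand-in agreed within 0.3 mm. In the top camera only the far edge of the shutter was clear of the arm, and it also gave about 35 mm.
- **Hold:** the wrist felt about 7.4–7.8 N of spring pull with the grip set to 60 N, close to the 7.8 N expected at half travel.
- **Loose things:** by eye, the vials, loose cap and white jar stood where they started. The specimen cup was only partly in the last picture, but the arm never went near it.

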